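Set the portion dispenser's shutter lever and start it

TASK

Push the dispenser's lever round, by its orange post, until the lever lies over the red mark on the white scale, then press the green start button fully down and let it come back up. Push gently with the fingertips: do not pinch the post, do not press the button while the lever is off the red mark, leave the scale where it is set, and do not disturb the other things on the table.

Things in the scene. Friction and masses are not known exactly. Their poses are not given: they have to be found in the camera images.
- dispenser: Dispenser screwed to the table: 200 x 180 x 15 mm base plate (its middle 10 mm behind the origin), white column at its rear, white drum 140 mm wide (135 to 185 mm up), on top a round hopper with grey cap (88 mm wide, top 222 mm up). Origin: on the underside; z is the vertical axis on which scale and lever turn. -x points roughly to the robot (yaw within 0.3 rad). A loose red cup stands under the spout
- shutter_lever (a joint): Angle of the lever and its black ring about the dispenser's axis, rad. At q the lever points along (-cos q, -sin q) in the dispenser's frame (0: towards its -x; grows counterclockwise from above). Stops at -1.3 and 1.3; starts between -1.15 and -0.45. It stays where it is left; takes about 2 N at the post (3 N at 100 mm/s)
- lever_post (a point): Centre of the top of the orange post at the lever's end: upright, round, 16 mm wide, 40 mm tall, 115 mm from the dispenser's axis; top 243 mm, foot 203 mm above the table. It stands on the flat orange lever (7 mm wide, top face 203 mm up) that runs out from the black ring (120 mm wide). Axes turn with the lever: x points from post to axis
- scale_collar (a joint): Angle at which the white scale collar (188 mm across, top 192 mm above the table, under the lever) is set; same zero and direction as shutter_lever, so that the lever is over the red mark when both values are equal. It is between 0.0 and 0.95, held stiffly, and must not be turned
- red_mark (a point): Middle of the red mark on top of the scale collar, 85 mm from the dispenser's axis, 193 mm above the table: a radial red bar 31 mm long and 12 mm wide (the other marks, every 15 degrees, are thin and black). Axes turn with the collar: x points from the mark to the axis
- start_button_top (a point): Centre of the top of the green start button, a round push button 36 mm across in a black housing on a grey 100 x 100 x 35 mm box fixed to the table, to the left of the dispenser as the robot sees it. Pressed straight down; z up
- start_button (a joint): Travel of the green start button, m: 0 up, 0.006 fully down (about 5 N); springs back when let go
- mould_cup: Red mould cup, 64 mm across, 45 mm tall, loose, on the dispenser's base plate under the spout; leave alone. Origin: centre of the underside
- bottle_a: Amber bottle, black cap, green label, 32 mm across, 75 mm tall, loose; leave alone. Origin: centre of the underside
- bottle_b: Amber bottle, white cap, yellow label, same size; leave alone
- bottle_c: Amber bottle, black cap, blue label, same size; leave alone
- spray_bottle: White spray bottle with black head, 80 mm across, 210 mm tall, loose; leave alone. Origin: centre of the underside
- steel_bowl: Small steel bowl, 84 mm across, 35 mm tall, loose; leave alone. Origin: centre of the underside
- rolling_pin: Wooden rolling pin lying along its x axis, 320 mm long with handles, 44 mm thick, loose; leave alone. Origin: underside, mid-length
- stir_cup: Clear cup with a wooden stick, 66 mm across, stick top about 105 mm up, loose; leave alone. Origin: centre of the underside
Mind the look-alikes: they are no part of the job. Leave any pink or purple look-alike of the part that bears start_button_top alone.

How it is judged:
By the outcome, as a careful person would: the job done as asked, in the order asked, and still so for the second after the job is handed in, with the robot touching nothing.
It also fails if it takes over 54 s, if anything falls off the work surface, if the arm or the gripper's body presses on something with over 40 N, if the wrist force passes 120 N, or if a joint passes its speed limit or range.

ROBOT

A 6-joint arm with a two-finger parallel gripper is mounted at the origin on the work surface. World frame = base frame: x ahead of the robot, y to its left, z up, the work surface at z = 0. Lengths are in m, angles in rad, forces in N, time in s.
With the tool pointing down it reaches from about 0.275 to 0.85 m from the base axis. Payload 19 kg.
Tool frame: the origin (TCP) lies at the very end of the fingers, on their centre line; the grasp point (between the pads) lies 19 mm behind it (r.pinch_z is the x of the grasp point in the tool frame, in m); x points along the fingers, z is the direction in which the jaws open and shut, and the axes are right-handed (so a half turn about x gives the same grasp; the last joint's range is limited). The gripper opens to 85 mm and grips with 20 to 120 N. Pads are 22 mm wide; open, the fingers measure 114 mm over their backs; the gripper's body (76 mm by 85 mm) begins 54 mm behind the grasp point. The pads swing forward as they close: fully open they stand 13 mm farther back than shut.
Start: joints at [0.998, 0.15, 1.437, -0, 1.554, -0.134], TCP at [0.244, 0.52, 0.231] pointing down, gripper open.
Joint ranges: [-2.8, 2.8], [-0.68, 2.1], [0.12, 2.68], [-1.39, 4.53], [0.16, 2.79], [-2.81, 2.81]. Speed limits (rad/s): [1.89, 1.89, 2.22, 3.01, 3.01, 3.01].

INTERFACE

Orientations are given as a unit quaternion [x, y, z, w].
In Python, from workcell import r gives the robot as it stands.
- The arm moves only by the shell command python3 -m crank 'ROWS' [OPENING] [FORCE]. ROWS is a JSON object of lists of equal length, an entry for each row: "slide": the shift along the tool's x, y, z in m, a list of three; "turn": the turn, a rotation vector about the tool's x, y, z in rad, a list of three. In form: {"slide": [[x, y, z], ...], "turn": [[ax, ay, az], ...]}. A call has 1 to 12 rows; each row is the pose to reach, as a shift and turn from the pose commanded when the call began, along the tool's axes at that moment; what a row does not reach only later rows make up. A row lasts 1/12 s, in which the tool goes at most 41.7 mm and 7.16 degrees, less where a joint would pass 70% of its speed; a pose out of reach is approached as far as the arm can. A call with a gripper value outside its range is refused whole. OPENING is the gripper command: -1 is fully open, 1 is shut, values between are in proportion, set as the call begins (- or left out, the last holds). The fingers move at their own pace and stop on an object; FORCE is the grip in N (left out, the last holds). Time passes only in rows, so rows that repeat a pose let the fingers close. It gives the time, the measured TCP pose, the force and the opening at its end, in the units of the state.
- r.state(): the state, without advancing time (a new reading comes with each control period).
- r.snapshot(name): name is "side" or "top" or "wrist"; returns a dict with "img" (400x640x3 uint8, red, green, blue), "K" (3x3 intrinsics, pixels), "camera_from_world" (4x4, takes a point from world to camera coordinates). Camera axes: x right, y up, looking along -z (the intrinsics and any distortion apply to the point x, -y, -z); pixel columns grow to the right and rows downward; lengths in m; the calibration is good to about 2 mm. A picture is of the moment at which its call begins. There is no depth.
- r.sign_off(): hands the job in, once; it reports no verdict.
The state is a dict: "t": time; "joints": joint angles; "dq": joint speeds; "joint_torque": joint torques, N m; "eef_pos": TCP position; "tool_rot": TCP orientation; "wrist_force": force on the tool from outside, world axes, zero at the start; "ft_torque": the same for the moment, N m; "width": finger opening in m.
Only numpy, scipy, OpenCV 4.12 (cv2) and the standard library are available. Lean on these libraries where they do the work, as an engineer would, in place of code of your own. Each camera call takes 0.05 s, during which the arm holds its last target. There are 200 camera calls.

## Working session

There is one attempt and no reset: what is moved stays moved. The work goes in short steps, Python scripts to look and compute and a shell command to move; the robot and the scene stay as the last step left them, time stands still between calls to the robot, and variables do not carry over. Pictures are saved under pics/ and viewed, about 8 in all and at most 12, crops included, and the job is handed in when it is done.

```bash
mkdir -p pics
python3 - <<'E'
from workcell import r
import cv2,numpy as np,pickle
s=r.state();print(s['t'],s['eef_pos'],s['tool_rot'],s['width'],s['wrist_force'])
for n in("top","side"):
    d=r.snapshot(n);pickle.dump(d,open(f"{n}0.pkl","wb"));cv2.imwrite(f"pics/{n}0.png",d["img"][:,:,::-1])
    print(n,{k:np.round(v,3).tolist() for k,v in d.items() if k!="img"})
E
```

```text
0.0 [0.24415545 0.52033599 0.2307167 ] [-0.3793795   0.59719063  0.37904783  0.59645392] 0.08556720022488865 [-0.08888238 -0.37393577 -0.27551978]
top {'K': [[425.022, 0.0, 320.825], [0.0, 425.022, 200.896], [0.0, 0.0, 1.0]], 'camera_from_world': [[0.013, -1.0, 0.022, 0.033], [0.992, 0.016, 0.128, -0.529], [-0.128, 0.02, 0.992, -1.22], [0.0, 0.0, 0.0, 1.0]]}
side {'K': [[367.959, 0.0, 313.005], [0.0, 367.959, 197.664], [0.0, 0.0, 1.0]], 'camera_from_world': [[0.99, -0.139, 0.015, -0.486], [0.078, 0.634, 0.769, -0.191], [-0.116, -0.76, 0.639, -1.102], [0.0, 0.0, 0.0, 1.0]]}
```

View pics/top0.png

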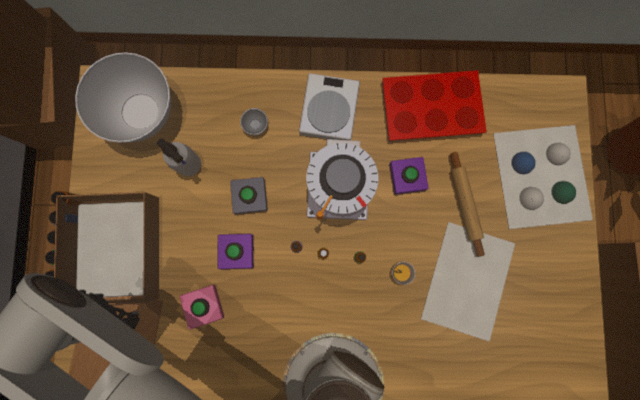

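View pics/side0.png

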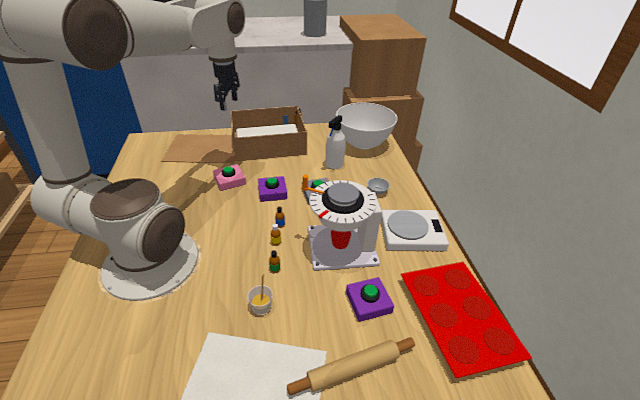

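Candidates for the button, in the top view: grey box (248,195), purple (233,251), purple (410,174), pink (200,307). The grey one left of the dispenser fits the description. The orange post is near (320,214) and the red mark near (362,203). I'll check these in a close crop.

```bash
cat > h.py <<'E'
import numpy as np,cv2,pickle
from scipy.spatial.transform import Rotation as R
def ray(d,u,v):
    T=d["camera_from_world"];c=np.linalg.inv(d["K"])@[u,v,1.];c=c*[1,-1,-1]
    return -T[:3,:3].T@T[:3,3],T[:3,:3].T@c
def atz(d,u,v,z):
    o,w=ray(d,u,v);return o+w*(z-o[2])/w[2]
def proj(d,p):
    T=d["camera_from_world"];c=(T[:3,:3]@np.array(p)+T[:3,3])*[1,-1,-1];q=d["K"]@c;return q[:2]/q[2]
def blobs(d,lo,hi,box,minA=8):
    h=cv2.cvtColor(d["img"],cv2.COLOR_RGB2HSV);m=cv2.inRange(h,np.array(lo),np.array(hi));k=np.zeros_like(m);x0,y0,x1,y1=box;k[y0:y1,x0:x1]=255
    n,l,s,c=cv2.connectedComponentsWithStats(m&k);return [(s[i,4],s[i,:4].tolist(),c[i]) for i in range(1,n) if s[i,4]>=minA]
E
python3 - <<'E'
from h import *
d=pickle.load(open("top0.pkl","rb"))
cv2.imwrite("pics/crop1.png",cv2.resize(d["img"][130:265,225:425,::-1],None,fx=4,fy=4,interpolation=cv2.INTER_CUBIC))
for nm,lo,hi,z in(("green",(60,80,30),(90,255,255),.06),("red",(0,150,90),(5,255,255),.193),("orange",(8,190,130),(17,255,255),.22)):
    for a,b,c in blobs(d,lo,hi,(225,140,425,265)): print(nm,a,b,c.round(1),atz(d,*c,z).round(4))
E
```

```text
green 91 [406, 168, 11, 11] [411.  173.3] [ 0.6103 -0.2209  0.06  ]
green 93 [241, 188, 12, 12] [246.7 193.5] [0.5426 0.2555 0.06  ]
green 98 [228, 245, 11, 12] [232.9 250.8] [0.3781 0.2886 0.06  ]
red 39 [357, 197, 9, 10] [361.1 201.5] [ 0.5077 -0.0594  0.193 ]
orange 9 [326, 197, 6, 8] [328.4 200.1] [0.5063 0.0257 0.22  ]
orange 35 [317, 206, 9, 11] [320.6 212.5] [0.4748 0.0451 0.22  ]
```

View pics/crop1.png

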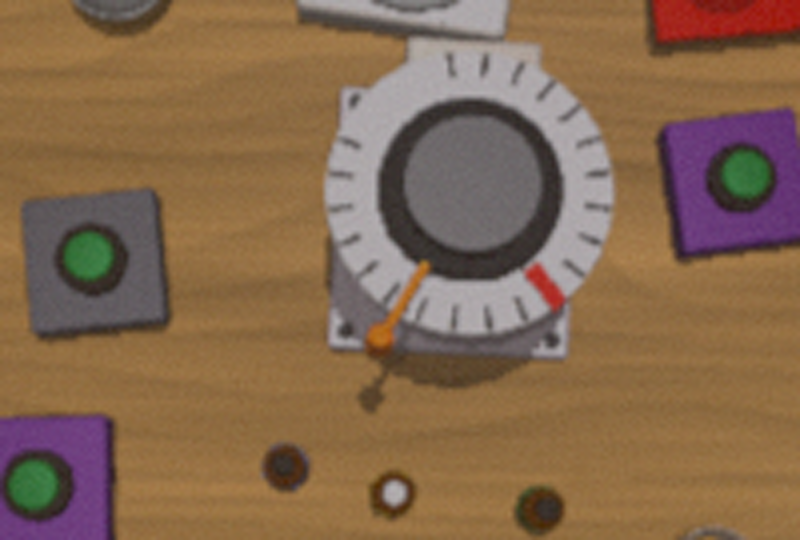

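The crop confirms the grey box's button at crop (90,255). The post top is at (379,334), the red mark at (545,286), and the dispenser's cap centre is near (472,183).

Run:
```python
from h import *
from scipy.optimize import least_squares
from workcell import r
d=pickle.load(open("top0.pkl","rb"))
cap=atz(d,225+472.5/4,130+182.5/4,.222);col=atz(d,225+469/4,130+190/4,.192)
# collar mask fit: model projected circle edge r=.094
hsv=cv2.cvtColor(d["img"],cv2.COLOR_RGB2HSV)
print("cap",cap,"col",col)
s=pickle.load(open("side0.pkl","rb"))
for a,b,c in blobs(s,(8,190,110),(17,255,255),(280,160,400,240)): print("side orange",a,b,c)
for a,b,c in blobs(s,(60,80,30),(90,255,255),(290,160,400,320)): print("side green",a,b,c)
ax=(cap+col)[:2]/2
ax=cap[:2]*.5+col[:2]*.5
post=atz(d,319.7,213.4,.243);red=atz(d,361.2,201.5,.193)
for n,p in(("post",post),("red",red)):
    v=p[:2]-ax;print(n,p.round(4),np.hypot(*v).round(4),"world ang",np.arctan2(v[1],v[0]))
for z in(.05,.06):print("button",z,atz(d,246.9,193.7,z),proj(s,atz(d,246.9,193.7,z)))
print("post in side",proj(s,post))
Rm=R.from_quat(r.state()["tool_rot"]).as_matrix();print(Rm.round(3))
```

```text
cap [ 0.56900013 -0.01059536  0.222     ] col [ 0.56974383 -0.01052636  0.192     ]
side orange 108 [302, 175, 23, 18] [307.80555556 184.91666667]
side orange 18 [280, 212, 4, 6] [281.22222222 214.5       ]
side green 54 [313, 180, 11, 7] [317.24074074 182.61111111]
side green 153 [363, 285, 15, 13] [370.28104575 290.69934641]
post [0.4702 0.0476 0.243 ] 0.1149 world ang 2.610964432820624
red [ 0.5076 -0.0598  0.193 ] 0.0789 world ang -2.468895162010295
button 0.05 [0.54361593 0.25654813 0.05      ] [317.75283848 183.14360827]
button 0.06 [0.54218187 0.25499249 0.06      ] [317.48594339 181.22228628]
post in side [304.61350831 175.47665795]
[[-0.001 -0.905  0.425]
 [-0.001  0.425  0.905]
 [-1.     0.    -0.001]]
```

```bash
python3 -m crank '{"slide":[[0,-0.01,-0.007],[0,-0.03,-0.021],[0,-0.06,-0.042],[0,-0.09,-0.063],[0,-0.12,-0.084],[0,-0.15,-0.105],[0,-0.18,-0.126],[0,-0.21,-0.147],[0,-0.24,-0.168],[0,-0.27,-0.189],[0,-0.29,-0.203],[0,-0.30,-0.21]],"turn":[[0,0,0],[0,0,0],[0,0,0],[0.02,0,0],[0.04,0,0],[0.06,0,0],[0.09,0,0],[0.09,0,0],[0.09,0,0],[0.09,0,0],[0.09,0,0],[0.09,0,0]]}' 1 20
cat > st.py <<'E'
from h import *
from workcell import r
s=r.state();p=s["eef_pos"];Rm=R.from_quat(s["tool_rot"]).as_matrix()
print("t",s["t"],"tcp",p.round(4),"zang",np.arctan2(Rm[1,2],Rm[0,2]).round(3),"down",Rm[:,0].round(3),"F",np.round(s["wrist_force"],1),"q",np.round(s["joints"],2))
E
cat >> st.py <<'E'
import sys
if len(sys.argv)>3:
    t=np.array(eval(sys.argv[1:4].__repr__()),float); print("slide to",t,(Rm.T@(t-p)).round(4))
E
python3 st.py .493 .0864 .22
```

```text
t: 1.1
eef_pos: [0.4276, 0.1998, 0.2311]
tool_rot: [-0.351, 0.614, 0.351, 0.614]
wrist_force: [-0.8, -0.3, -0.6]
width: -0.0001
t 1.1 tcp [0.4276 0.1998 0.2311] zang 1.04 down [-0.    -0.001 -1.   ] F [-0.8 -0.3 -0.6] q [ 0.27 -0.07  1.66 -0.    1.54 -0.77]
slide to [0.493  0.0864 0.22  ] [ 0.0112 -0.1138 -0.0646]
```

```bash
python3 -m crank '{"slide":[[0.002,-0.01,-0.006],[0.004,-0.03,-0.018],[0.006,-0.055,-0.032],[0.009,-0.085,-0.049],[0.011,-0.105,-0.06],[0.011,-0.114,-0.065],[0.011,-0.114,-0.065]],"turn":[[0,0,0],[0,0,0],[0,0,0],[0,0,0],[0,0,0],[0,0,0],[0,0,0]]}'
python3 - <<'E'
from h import *
from workcell import r
w=r.snapshot("wrist");d=r.snapshot("top");pickle.dump(w,open("w1.pkl","wb"))
c=cv2.resize(d["img"][130:265,250:420],(504,400))
cv2.imwrite("pics/p1.png",np.hstack([cv2.resize(w["img"],(640,400))[:,100:396+0],c])[:,:,::-1])
E
python3 st.py
```

```text
t: 1.68
eef_pos: [0.4927, 0.0878, 0.2198]
tool_rot: [-0.351, 0.614, 0.351, 0.613]
wrist_force: [0.4, 0.7, 0.2]
width: -0.0
t 1.7833 tcp [0.4919 0.0896 0.2202] zang 1.042 down [-0.001  0.    -1.   ] F [ 0.4  0.7 -0.1] q [ 0.03 -0.    1.62  0.    1.52 -1.02]
```

View pics/p1.png

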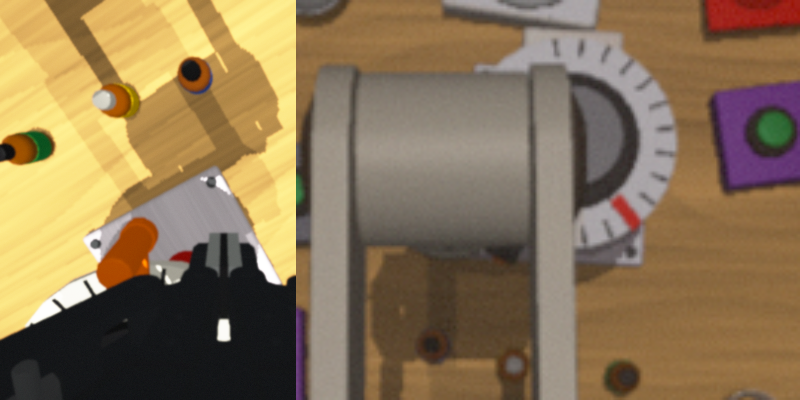

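Run:
```python
from h import *
C=np.array([.569,-.0106]);p=np.array([.493,.0864]);a=1.041
y=np.array([-np.sin(a),np.cos(a)]);z=np.array([np.cos(a),np.sin(a)])
rel=p-C
for th in np.arange(.01,.49,.01) if 0 else [.01,.02,.03,.04,.08,.12,.16,.2,.24,.28,.32,.36,.4,.44,.48]:
    v=np.array([[np.cos(th),-np.sin(th)],[np.sin(th),np.cos(th)]])@rel-rel
    print(th,[0,*np.round([v@y,v@z],4)])
```

```text
0.01 [0, np.float64(0.0004), np.float64(-0.0011)]
0.02 [0, np.float64(0.0009), np.float64(-0.0023)]
0.03 [0, np.float64(0.0013), np.float64(-0.0035)]
0.04 [0, np.float64(0.0017), np.float64(-0.0046)]
0.08 [0, np.float64(0.0033), np.float64(-0.0093)]
0.12 [0, np.float64(0.0046), np.float64(-0.014)]
0.16 [0, np.float64(0.0058), np.float64(-0.0188)]
0.2 [0, np.float64(0.0067), np.float64(-0.0237)]
0.24 [0, np.float64(0.0075), np.float64(-0.0285)]
0.28 [0, np.float64(0.0081), np.float64(-0.0334)]
0.32 [0, np.float64(0.0084), np.float64(-0.0383)]
0.36 [0, np.float64(0.0086), np.float64(-0.0433)]
0.4 [0, np.float64(0.0086), np.float64(-0.0482)]
0.44 [0, np.float64(0.0084), np.float64(-0.0531)]
0.48 [0, np.float64(0.008), np.float64(-0.058)]
```

```bash
python3 -m crank '{"slide":[[0,0.0017,-0.0046],[0,0.0033,-0.0093],[0,0.0046,-0.014],[0,0.0058,-0.0188],[0,0.0067,-0.0237],[0,0.0075,-0.0285],[0,0.0081,-0.0334],[0,0.0084,-0.0383],[0,0.0086,-0.0433],[0,0.0086,-0.0482],[0,0.0084,-0.0531],[0,0.008,-0.058]],"turn":[[-0.04,0,0],[-0.08,0,0],[-0.12,0,0],[-0.16,0,0],[-0.2,0,0],[-0.24,0,0],[-0.28,0,0],[-0.32,0,0],[-0.36,0,0],[-0.4,0,0],[-0.44,0,0],[-0.48,0,0]]}'
cat > look.py <<'E'
import sys
from h import *
from workcell import r
n=sys.argv[1]
w=r.snapshot("wrist");d=r.snapshot("top");s=r.snapshot("side");pickle.dump((w,d,s),open(n+".pkl","wb"))
a=cv2.resize(w["img"],(480,300));b=cv2.resize(d["img"][130:265,250:420],(378,300));c=cv2.resize(s["img"][150:260,250:400],(409,300))
cv2.imwrite(f"pics/{n}.png",np.vstack([np.hstack([b,c]),np.hstack([a,np.zeros((300,307,3),np.uint8)])])[:,:,::-1])
E
python3 look.py p2;python3 st.py
```

```text
t: 2.78
eef_pos: [0.4553, 0.0447, 0.2205]
tool_rot: [-0.488, 0.511, 0.489, 0.511]
wrist_force: [-1.7, 2.7, 1.1]
width: -0.0002
t 2.9333 tcp [0.4557 0.0442 0.2205] zang 1.522 down [ 0.  0. -1.] F [-0.6  0.9 -0.4] q [-0.07 -0.09  1.71  0.    1.53 -1.59]
```

View pics/p2.png

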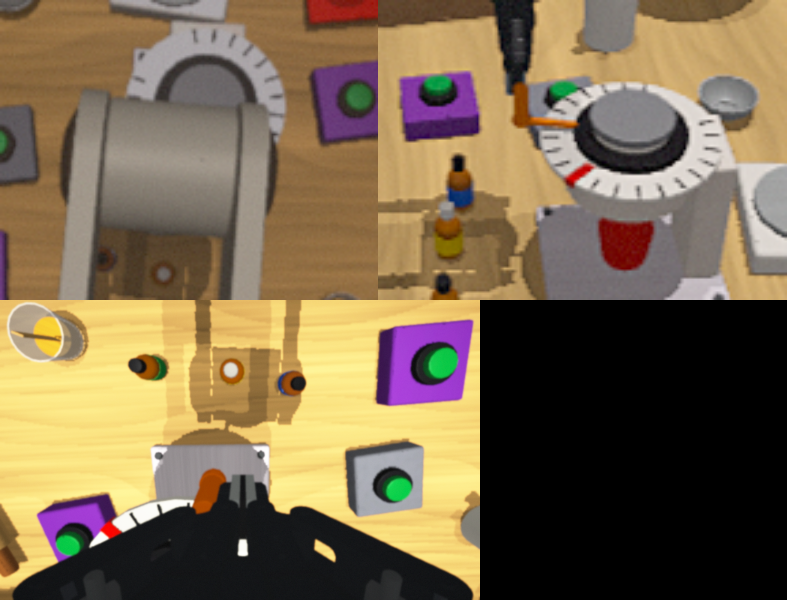

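The lever is following: in the side view, the post (520,105) is in contact with the fingertip and heading towards the red mark (580,175). Next I measure the remaining angle from the side camera.

```bash
cat > fit.py <<'E'
import sys
from h import *
from scipy.optimize import minimize_scalar
C=np.array([.569,-.0106])
def model(d,phi):  # silhouette of post+lever from known geometry
    e=np.array([np.cos(phi),np.sin(phi)]);t=np.array([-e[1],e[0]]);m=np.zeros((1600,2560),np.uint8)
    def hull(P): cv2.fillConvexPoly(m,cv2.convexHull((np.array([proj(d,p) for p in P])*4+1.5).round().astype(np.int32)),255)
    hull([[*(C+.115*e+.008*np.array([np.cos(a),np.sin(a)])),z] for a in np.linspace(0,6.28,24) for z in(.203,.243)])
    hull([[*(C+rr*e+s*.0035*t),z] for rr in(.060,.115) for s in(-1,1) for z in(.199,.203)])
    return cv2.resize(m,(640,400),interpolation=cv2.INTER_AREA)/255.
def lever(d,box):
    h=cv2.cvtColor(d["img"],cv2.COLOR_RGB2HSV);o=cv2.inRange(h,np.array((8,185,90)),np.array((18,255,255)))/255.
    x0,y0,x1,y1=box
    ph=np.arange(2.4,4.1,.005);c=[np.sum((model(d,p)-o)[y0:y1,x0:x1]**2) for p in ph];i=np.argmin(c);return ph[i],c[i]
def mark(d,box):
    x0,y0,x1,y1=box
    h=cv2.cvtColor(d["img"],cv2.COLOR_RGB2HSV);o=((cv2.inRange(h,np.array((0,150,80)),np.array((6,255,255)))|cv2.inRange(h,np.array((174,150,80)),np.array((180,255,255))))/255.)
    best=(9e9,0)
    for p in np.arange(3.4,4.1,.005):
        e=np.array([np.cos(p),np.sin(p)]);t=np.array([-e[1],e[0]]);m=np.zeros((1600,2560),np.uint8)
        cv2.fillConvexPoly(m,cv2.convexHull((np.array([proj(d,[*(C+rr*e+s*.006*t),.193]) for rr in(.0695,.1005) for s in(-1,1)])*4+1.5).round().astype(np.int32)),255)
        best=min(best,(np.sum((cv2.resize(m,(640,400),interpolation=cv2.INTER_AREA)/255.-o)[y0:y1,x0:x1]**2),p))
    return best[1],best[0]
if __name__=="__main__":
    t0=pickle.load(open("top0.pkl","rb"));s0=pickle.load(open("side0.pkl","rb"))
    print("init top",lever(t0,(305,190,340,225)),mark(t0,(350,190,375,212)),"side",lever(s0,(295,165,328,198)),mark(s0,(305,200,340,222)))
    for n in sys.argv[1:]:
        w,d,s=pickle.load(open(n+".pkl","rb"));print(n,"side",lever(s,(290,170,335,222)),mark(s,(305,200,340,222)))
E
python3 fit.py p2
```

```text
init top (np.float64(2.6099999999999954), np.float64(32.95675509419454)) (np.float64(3.809999999999991), np.float64(28.27121876201461)) side (np.float64(2.629999999999995), np.float64(29.68272202998847)) (np.float64(3.8299999999999907), np.float64(12.176224529027298))
p2 side (np.float64(2.87499999999999), np.float64(26.300315263360243)) (np.float64(3.8299999999999907), np.float64(12.176224529027298))
```

```bash
python3 -m crank '{"slide":[[0,0.0017,-0.0046],[0,0.0033,-0.0093],[0,0.0046,-0.014],[0,0.0058,-0.0188],[0,0.0067,-0.0237],[0,0.0075,-0.0285],[0,0.0081,-0.0334],[0,0.0084,-0.0383],[0,0.0086,-0.0433],[0,0.0086,-0.0482],[0,0.0084,-0.0531]],"turn":[[-0.04,0,0],[-0.08,0,0],[-0.12,0,0],[-0.16,0,0],[-0.2,0,0],[-0.24,0,0],[-0.28,0,0],[-0.32,0,0],[-0.36,0,0],[-0.4,0,0],[-0.44,0,0]]}'
python3 -m crank '{"slide":[[0,0.0017,-0.0046],[0,0.0033,-0.0093],[0,0.0046,-0.014],[0,0.0058,-0.0188],[0,0.0067,-0.0237],[0,0.0075,-0.0285],[0,0.0081,-0.0334],[0,0.0084,-0.0383],[0,0.0084,-0.0383]],"turn":[[-0.04,0,0],[-0.08,0,0],[-0.12,0,0],[-0.16,0,0],[-0.2,0,0],[-0.24,0,0],[-0.28,0,0],[-0.32,0,0],[-0.32,0,0]]}'
python3 look.py p3;python3 st.py;python3 fit.py p3
```

```text
t: 3.85
eef_pos: [0.4449, -0.0087, 0.2203]
tool_rot: [-0.588, 0.393, 0.588, 0.393]
wrist_force: [-3.1, 1.7, -0.4]
width: 0.0001
t: 4.6
eef_pos: [0.452, -0.0478, 0.2202]
tool_rot: [-0.643, 0.294, 0.643, 0.294]
wrist_force: [0.3, -0.0, -0.6]
width: 0.0002
t 4.75 tcp [ 0.452  -0.0474  0.2204] zang 2.28 down [ 0. -0. -1.] F [-0.3  0.2 -0.4] q [-0.27 -0.1   1.72 -0.    1.53 -2.55]
init top (np.float64(2.6099999999999954), np.float64(32.95675509419454)) (np.float64(3.809999999999991), np.float64(28.27121876201461)) side (np.float64(2.629999999999995), np.float64(29.68272202998847)) (np.float64(3.8299999999999907), np.float64(12.176224529027298))
p3 side (np.float64(3.6499999999999733), np.float64(31.70868127643214)) (np.float64(3.8299999999999907), np.float64(11.176224529027298))
```

View pics/p3.png

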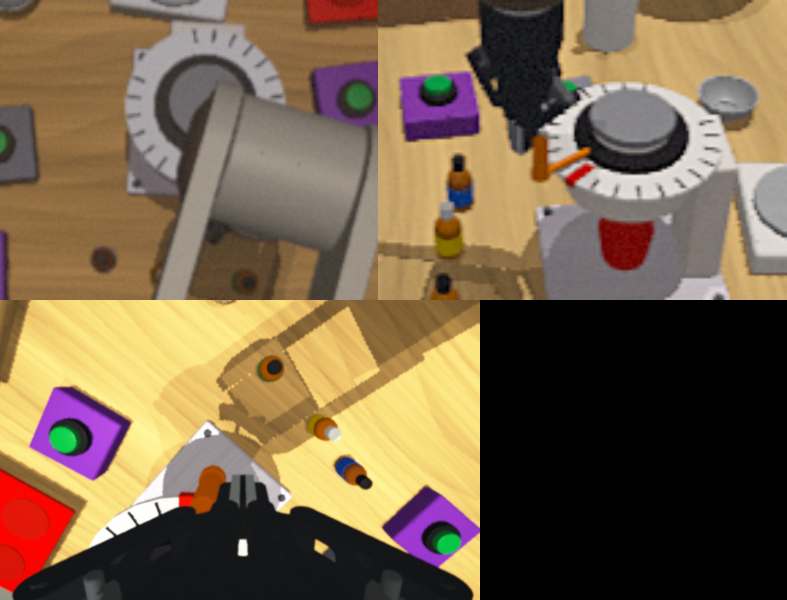

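The lever now sits just short of the mark: side view shows the lever at (570,160) and the red mark at (580,175), about 0.18 rad to go. I'll close in slowly.

```bash
python3 -m crank '{"slide":[[0,0.0009,-0.0023],[0,0.0017,-0.0046],[0,0.0025,-0.007],[0,0.0033,-0.0093],[0,0.004,-0.0117],[0,0.0046,-0.014],[0,0.005,-0.016],[0,0.005,-0.016],[0,0.005,-0.016]],"turn":[[-0.02,0,0],[-0.04,0,0],[-0.06,0,0],[-0.08,0,0],[-0.1,0,0],[-0.12,0,0],[-0.13,0,0],[-0.13,0,0],[-0.13,0,0]]}'
python3 look.py p4;python3 st.py;python3 fit.py p4
```

```text
t: 5.5
eef_pos: [0.4587, -0.0636, 0.2203]
tool_rot: [0.661, -0.253, -0.661, -0.252]
wrist_force: [0.5, 0.1, -0.3]
width: -0.0002
t 5.65 tcp [ 0.4586 -0.0634  0.2203] zang 2.412 down [-0. -0. -1.] F [-0.2 -0.3  0.6] q [-0.3  -0.08  1.7  -0.    1.52 -2.72]
init top (np.float64(2.6099999999999954), np.float64(32.95675509419454)) (np.float64(3.809999999999991), np.float64(28.27121876201461)) side (np.float64(2.629999999999995), np.float64(29.68272202998847)) (np.float64(3.8299999999999907), np.float64(12.176224529027298))
p4 side (np.float64(3.79499999999997), np.float64(29.73281045751634)) (np.float64(3.8449999999999904), np.float64(13.776147635524797))
```

View pics/p4.png

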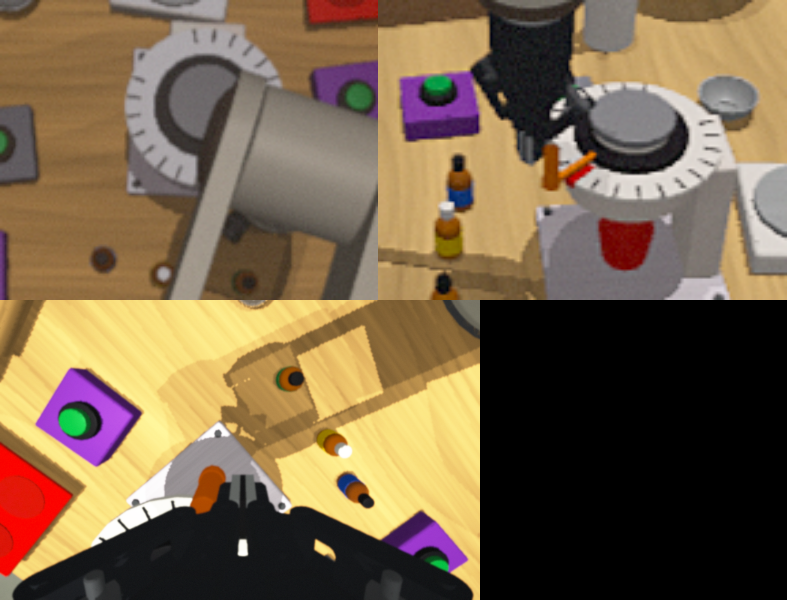

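```bash
python3 -m crank '{"slide":[[0,0.0006,-0.0015],[0,0.0012,-0.003],[0,0.0013,-0.0035],[0,0.0013,-0.0035],[0,0.001,0.01],[0,0,0.03],[-0.01,0,0.06],[-0.02,0,0.10],[-0.03,0,0.14],[-0.03,0,0.18],[-0.03,0,0.2],[-0.03,0,0.2]],"turn":[[0,0,0],[0,0,0],[0,0,0],[0,0,0],[0,0,0],[0,0,0],[0.1,0,0],[0.2,0,0],[0.3,0,0],[0.4,0,0],[0.5,0,0],[0.6,0,0]]}'
python3 look.py p5;python3 st.py;python3 - <<'E'
from fit import *
w,d,s=pickle.load(open("p5.pkl","rb"))
print("side",lever(s,(290,170,335,222)),mark(s,(305,200,340,222)))
print("top",lever(d,(335,190,385,230)),mark(d,(350,190,375,212)))
t=cv2.resize(d["img"][165:230,310:400],None,fx=4,fy=4,interpolation=cv2.INTER_CUBIC);u=cv2.resize(s["img"][170:230,290:390],None,fx=4,fy=4,interpolation=cv2.INTER_CUBIC)
c=np.zeros((260,760,3),np.uint8);c[:,:360]=t;c[:240,360:]=u;cv2.imwrite("pics/p5c.png",c[:,:,::-1])
E
```

```text
t: 6.65
eef_pos: [0.3066, 0.0721, 0.2508]
tool_rot: [0.557, -0.436, -0.555, -0.437]
wrist_force: [-0.5, 0.3, 0.1]
width: 0.0001
t 6.8 tcp [0.3091 0.0702 0.2504] zang 1.815 down [ 0.001 -0.    -1.   ] F [ 0.4  1.1 -0.6] q [-0.02 -0.42  1.9  -0.    1.66 -1.84]
side (np.float64(3.8249999999999695), np.float64(27.03747789311803)) (np.float64(3.8799999999999897), np.float64(18.35289504036909))
top (np.float64(3.80499999999997), np.float64(27.502037677816226)) (np.float64(3.4), np.float64(25.686059207996923))
```

View pics/p5c.png

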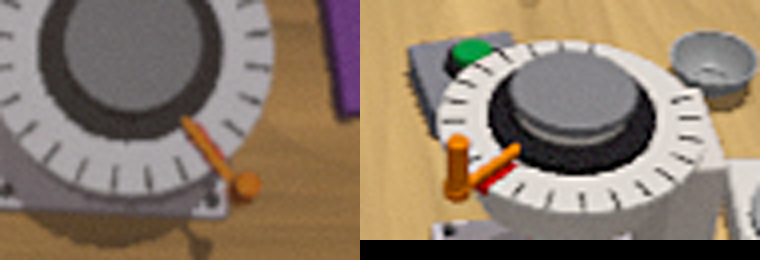

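Run:
```python
from h import *
from scipy.optimize import minimize
C0=np.array([.569,-.0106])
def poly(d,P,m,val):
    cv2.fillConvexPoly(m,cv2.convexHull(((np.array([proj(d,p) for p in P])+.5)*8*16-8).round().astype(np.int32)),val,shift=4)
K=8
def render(d,pl,pm,C):
    m=np.zeros((3200,5120,3),np.float32)
    def bar(phi,r0,r1,hw,zs):
        e=np.array([np.cos(phi),np.sin(phi)]);t=np.array([-e[1],e[0]]);return [[*(C+a*e+s*hw*t),z] for a in(r0,r1) for s in(-1,1) for z in zs]
    poly(d,bar(pm,.0635,.0945,.006,[.193]),m,(1,0,0))
    poly(d,bar(pl,.058,.115,.0035,[.198,.203]),m,(0,1,0))
    e=np.array([np.cos(pl),np.sin(pl)])
    poly(d,[[*(C+.115*e+.008*np.array([np.cos(a),np.sin(a)])),z] for a in np.linspace(0,6.28,24) for z in(.203,.243)],m,(0,1,0))
    return m
def soft(d):
    h=cv2.cvtColor(d["img"],cv2.COLOR_RGB2HSV).astype(float);H=np.where(h[...,0]>150,h[...,0]-180,h[...,0]);S=np.clip((h[...,1]-60)/120,0,1)
    red=S*np.clip((9-H)/5,0,1)*(H>-10);org=S*np.clip((H-4)/5,0,1)*(H<20)*(h[...,1]>170);return np.dstack([red,org])
def fit(d,box,x0,name):
    o=soft(d);x0b,y0,x1,y1=box;o=cv2.GaussianBlur(o,(0,0),.7)[y0:y1,x0b:x1]
    def cost(x):
        # crop-render: shift K-scaled
        m=render(d,x[0],x[1],C0)[y0*K:y1*K,x0b*K:x1*K];m=cv2.GaussianBlur(cv2.resize(m,(x1-x0b,y1-y0),interpolation=cv2.INTER_AREA)[...,:2],(0,0),.9)
        return ((m-o)**2).sum()
    g=[(cost((x0[0]+a,x0[1]+b)),a,b) for a in np.arange(-.06,.061,.015) for b in np.arange(-.06,.061,.015)]
    c,a,b=min(g)
    g=[(cost((x0[0]+a+i,x0[1]+b+j)),x0[0]+a+i,x0[1]+b+j) for i in np.arange(-.012,.013,.004) for j in np.arange(-.012,.013,.004)]
    c,a,b=min(g);print(name,"lever",round(a,3),"mark",round(b,3),"diff",round(b-a,3),"cost",round(c,1))
t0=pickle.load(open("top0.pkl","rb"));s0=pickle.load(open("side0.pkl","rb"));w,d,s=pickle.load(open("p5.pkl","rb"))
fit(t0,(305,190,385,230),(2.61,3.81),"top0");fit(s0,(295,168,340,225),(2.63,3.83),"side0")
fit(d,(345,190,385,230),(3.81,3.81),"top5");fit(s,(295,185,340,225),(3.83,3.83),"side5")
```

```text
top0 lever 2.61 mark 3.814 diff 1.204 cost 9.3
side0 lever 2.611 mark 3.83 diff 1.219 cost 12.0
top5 lever 3.802 mark 3.825 diff 0.023 cost 6.0
side5 lever 3.819 mark 3.83 diff 0.011 cost 13.3
```

Both cameras put the lever about 0.015 rad (about 1.5 mm) short, and red shows only on the far side of it. I'll give it one more gentle nudge.

```bash
python3 -m crank '{"slide":[[0.005,-0.01,-0.015],[0.01,-0.025,-0.04],[0.015,-0.043,-0.065],[0.02,-0.061,-0.09],[0.025,-0.078,-0.115],[0.03,-0.09,-0.133],[0.03,-0.0952,-0.1409],[0.03,-0.0952,-0.1409]],"turn":[[-0.1,0,0],[-0.2,0,0],[-0.3,0,0],[-0.4,0,0],[-0.5,0,0],[-0.6,0,0],[-0.6,0,0],[-0.6,0,0]]}'
python3 st.py 0.4611 -0.0683 0.2203
```

```text
t: 7.47
eef_pos: [0.4363, -0.0456, 0.2193]
tool_rot: [-0.66, 0.253, 0.661, 0.253]
wrist_force: [0.0, 0.2, 0.6]
width: 0.0003
t 7.4667 tcp [ 0.4363 -0.0456  0.2193] zang 2.41 down [-0.002  0.    -1.   ] F [0.  0.2 0.6] q [-0.28 -0.13  1.75 -0.    1.53 -2.69]
slide to [ 0.4611 -0.0683  0.2203] [-0.001   0.0004 -0.0336]
```

```bash
python3 -m crank '{"slide":[[0,0,-0.01],[0,0,-0.02],[0,0.0005,-0.027],[0,0.001,-0.031],[0,0.001,-0.033],[0,0.001,-0.0345],[0,0.001,-0.0352],[0,0.001,-0.0352],[0,0.001,-0.0352],[0,0.001,-0.02],[0,0.001,0.01]],"turn":[[0,0,0],[0,0,0],[0,0,0],[0,0,0],[0,0,0],[0,0,0],[0,0,0],[0,0,0],[0,0,0],[0,0,0],[0,0,0]]}'
python3 -m crank '{"slide":[[-0.005,0,0.02],[-0.01,0,0.05],[-0.02,0,0.085],[-0.03,0,0.12],[-0.03,0,0.14],[-0.03,0,0.15],[-0.03,0,0.15]],"turn":[[0,0,0],[0.1,0,0],[0.2,0,0],[0.3,0,0],[0.4,0,0],[0.5,0,0],[0.6,0,0]]}'
python3 look.py p6; python3 st.py
python3 - <<'E'
from h import *
w,d,s=pickle.load(open("p6.pkl","rb"))
t=cv2.resize(d["img"][165:230,310:400],None,fx=4,fy=4,interpolation=cv2.INTER_CUBIC);u=cv2.resize(s["img"][170:230,290:390],None,fx=4,fy=4,interpolation=cv2.INTER_CUBIC)
c=np.zeros((260,760,3),np.uint8);c[:,:360]=t;c[:240,360:]=u;cv2.imwrite("pics/p6c.png",c[:,:,::-1])
E
python3 - <<'E'
from fit import *
w,d,s=pickle.load(open("p6.pkl","rb"))
print("side",lever(s,(290,170,335,222)),"top",lever(d,(335,190,385,230)))
E
```

```text
t: 8.38
eef_pos: [0.4282, -0.0389, 0.2199]
tool_rot: [-0.66, 0.253, 0.66, 0.253]
wrist_force: [-0.1, 0.9, 0.0]
width: 0.0001
t: 8.97
eef_pos: [0.3145, 0.0631, 0.2509]
tool_rot: [0.556, -0.436, -0.555, -0.438]
wrist_force: [0.3, -1.2, 0.2]
width: 0.0004
t 9.1167 tcp [0.3157 0.0619 0.2505] zang 1.815 down [ 0.001 -0.    -1.   ] F [ 0.4 -0.2  0.7] q [-0.05 -0.41  1.89 -0.    1.66 -1.86]
side (np.float64(3.8349999999999693), np.float64(30.37854671280277)) top (np.float64(3.80999999999997), np.float64(26.654117647058825))
```

View pics/p6c.png

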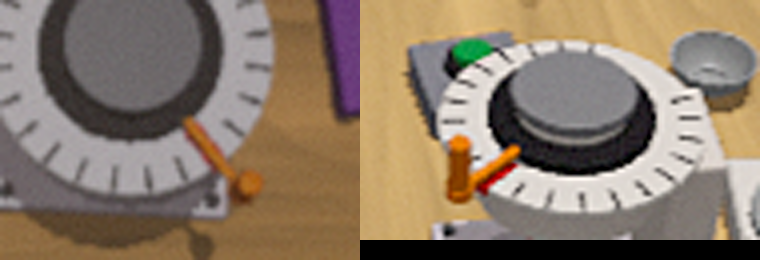

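Red now shows evenly on both sides of the lever in the top view (200,145), and the fits agree: top 3.810 against the mark at 3.814, side 3.835 against 3.83. On to the button.

```bash
python3 st.py .5432 .256 .12
```

```text
t 9.1167 tcp [0.3157 0.0619 0.2505] zang 1.815 down [ 0.001 -0.    -1.   ] F [ 0.4 -0.2  0.7] q [-0.05 -0.41  1.89 -0.    1.66 -1.86]
slide to [0.5432 0.256  0.12  ] [ 0.1306 -0.2676  0.1333]
```

```bash
python3 -m crank '{"slide":[[0,-0.015,0.008],[0,-0.04,0.02],[0,-0.07,0.035],[0,-0.1,0.05],[0,-0.13,0.065],[0,-0.16,0.08],[0,-0.19,0.095],[0.01,-0.22,0.11],[0.03,-0.245,0.122],[0.05,-0.26,0.13],[0.07,-0.267,0.133],[0.09,-0.267,0.133]],"turn":[[0,0,0],[0,0,0],[0,0,0],[0,0,0],[0,0,0],[0,0,0],[0,0,0],[0,0,0],[0,0,0],[0,0,0],[0,0,0],[0,0,0]]}'
python3 -m crank '{"slide":[[0.02,0,0],[0.035,0,0],[0.04,0,0],[0.04,0,0],[0.04,0,0]],"turn":[[0,0,0],[0,0,0],[0,0,0],[0,0,0],[0,0,0]]}'
python3 look.py p7; python3 st.py .5432 .256 .053
```

```text
t: 10.12
eef_pos: [0.5445, 0.2553, 0.158]
tool_rot: [-0.557, 0.435, 0.558, 0.435]
wrist_force: [-0.9, -0.3, 0.2]
width: 0.0002
t: 10.53
eef_pos: [0.5436, 0.2545, 0.1208]
tool_rot: [0.557, -0.436, -0.557, -0.436]
wrist_force: [-0.1, -0.3, 0.5]
width: -0.0
t 10.6833 tcp [0.5438 0.2548 0.1215] zang 1.813 down [ 0.002  0.    -1.   ] F [-0.   0.1 -0. ] q [ 0.31  0.26  1.53 -0.    1.35 -1.5 ]
slide to [0.5432 0.256  0.053 ] [0.0685 0.0004 0.0013]
```

View pics/p7.png

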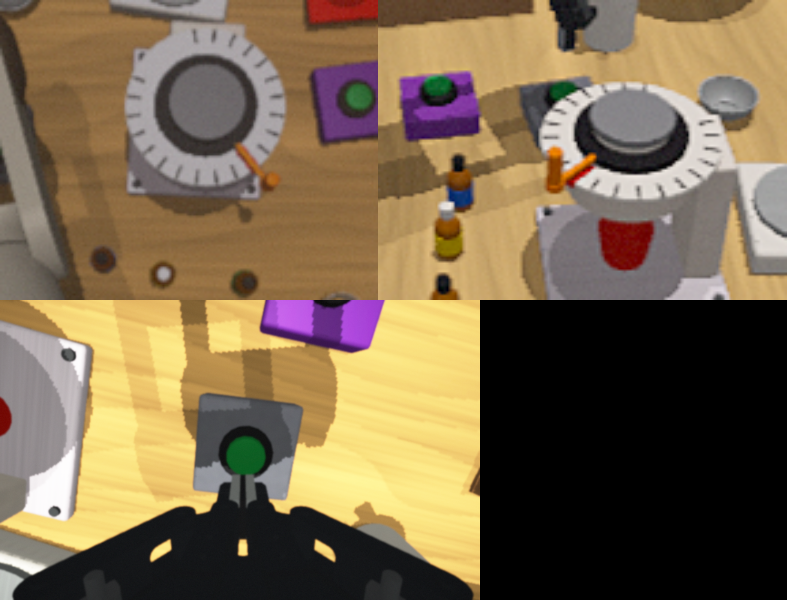

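The gripper is over the grey box's button; the wrist view shows the green at (245,455), beyond the fingertips. I'll check the offset with the wrist calibration.

Run:
```python
from h import *
w,d,s=pickle.load(open("p7.pkl","rb"))
for a,b,c in blobs(w,(55,80,30),(90,255,255),(280,150,380,250),100): print(a,b,c,[atz(w,b[0]+b[2]/2,b[1]+b[3]/2,z).round(4).tolist() for z in(.045,.053,.06)])
print(proj(w,[.5438,.2548,.1215]))
```

```text
2297 [301, 180, 54, 54] [327.41488899 207.02655638] [[0.5448, 0.2584, 0.045], [0.5424, 0.2577, 0.053], [0.5404, 0.2571, 0.06]]
[323.2729462  249.65640553]
```

```bash
python3 -m crank '{"slide":[[0.015,0,0.001],[0.035,0,0.002],[0.05,0,0.002],[0.06,0,0.002],[0.066,0,0.002],[0.068,0,0.002],[0.070,0,0.002],[0.071,0,0.002],[0.072,0,0.002],[0.072,0,0.002]],"turn":[[0,0,0],[0,0,0],[0,0,0],[0,0,0],[0,0,0],[0,0,0],[0,0,0],[0,0,0],[0,0,0],[0,0,0]]}'; python3 st.py
```

```text
t: 11.52
eef_pos: [0.5431, 0.2567, 0.0508]
tool_rot: [0.557, -0.436, -0.556, -0.437]
wrist_force: [-11.2, -4.8, 21.1]
width: -0.0001
t 11.5167 tcp [0.5431 0.2567 0.0508] zang 1.812 down [ 0.002  0.    -1.   ] F [-11.2  -4.8  21.1] q [ 0.31  0.32  1.6  -0.    1.21 -1.5 ]
```

```bash
python3 look.py p8; python3 st.py
python3 - <<'E'
from h import *
w,d,s=pickle.load(open("p8.pkl","rb"))
c=np.hstack([cv2.resize(w["img"][150:300,240:440],(400,300),interpolation=cv2.INTER_CUBIC),cv2.resize(s["img"][160:205,285:345],(400,300),interpolation=cv2.INTER_CUBIC)])
cv2.imwrite("pics/p8c.png",c[:,:,::-1])
E
```

```text
t 11.6667 tcp [0.5431 0.2567 0.0507] zang 1.812 down [ 0.002  0.    -1.   ] F [-11.6  -4.7  22.5] q [ 0.31  0.32  1.6  -0.    1.21 -1.5 ]
```

View pics/p8c.png

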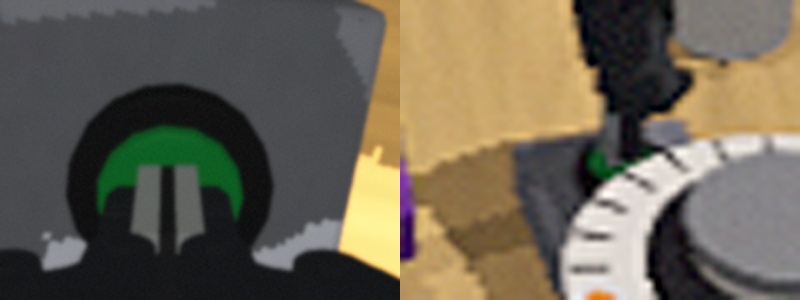

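The fingertips are squarely on the green (155,190), and 22 N against a 5 N spring points to the end stop. I'll confirm with 1.5 mm more, then let go.

```bash
python3 -m crank '{"slide":[[0.0008,0,0],[0.0015,0,0],[0.0015,0,0]],"turn":[[0,0,0],[0,0,0],[0,0,0]]}'
python3 -m crank '{"slide":[[-0.004,0,0],[-0.008,0,0],[-0.012,0,0],[-0.03,0,0],[-0.06,0,0],[-0.1,0,0],[-0.13,0,0],[-0.15,0,0],[-0.15,0,0],[-0.15,0,0]],"turn":[[0,0,0],[0,0,0],[0,0,0],[0,0,0],[0,0,0],[0,0,0],[0,0,0],[0,0,0],[0,0,0],[0,0,0]]}'
python3 look.py p9; python3 st.py
python3 - <<'E'
from fit import *
w,d,s=pickle.load(open("p9.pkl","rb"))
print("side",lever(s,(290,170,335,222)),"top",lever(d,(335,190,385,230)))
for n,i in(("s0",pickle.load(open("side0.pkl","rb"))),("s9",s)): print(n,blobs(i,(60,80,30),(90,255,255),(305,170,335,195)))
E
```

```text
t: 11.92
eef_pos: [0.5432, 0.2568, 0.0504]
tool_rot: [0.557, -0.436, -0.556, -0.437]
wrist_force: [-18.2, -7.3, 37.5]
width: 0.0
t: 12.75
eef_pos: [0.5432, 0.2568, 0.1981]
tool_rot: [0.557, -0.435, -0.556, -0.437]
wrist_force: [-0.4, -0.2, -1.0]
width: -0.0004
t 12.9 tcp [0.5424 0.2565 0.1956] zang 1.812 down [-0.002 -0.001 -1.   ] F [-0.   0.7 -0.1] q [ 0.31  0.22  1.43 -0.    1.5  -1.5 ]
side (np.float64(3.8349999999999693), np.float64(31.880507497116493)) top (np.float64(3.80999999999997), np.float64(27.16392156862745))
s0 [(np.int32(54), [313, 180, 11, 7], array([317.24074074, 182.61111111]))]
s9 [(np.int32(52), [313, 180, 11, 7], array([317.23076923, 182.55769231]))]
```

View pics/p9.png

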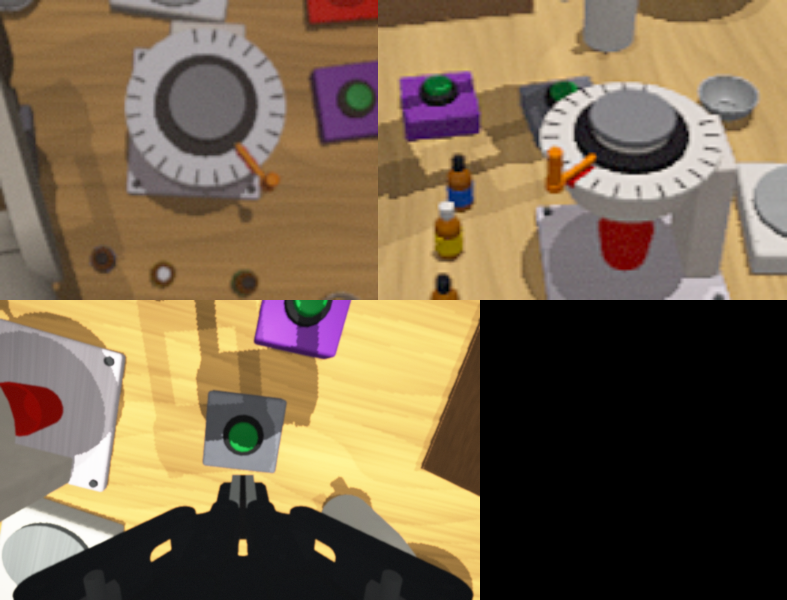

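The button gave only 0.3 mm for 15 N more, so it was at its stop, and it has come back up (green blob back where it started). The lever is still on the mark, everything else in view is in place, and the arm is clear.

```bash
python3 -c "
from workcell import r
print(r.sign_off())"
```

```text
the job is handed in; nothing more can be done
None
```

The job is done and handed in at about 13 s of the 54 s allowed. I pushed the lever round about 1.2 rad by its post with closed fingertips. It stopped slightly short of the mark, so I gave it one small corrective nudge. Then I pressed the green button on the grey box to its stop and let it come back up.

Last checks:
- **Lever:** it read 3.810 rad from the top camera (mark 3.814) and 3.835 rad from the side camera (mark 3.83). The two cameras differ by about 0.02 rad in absolute angle, but each puts the lever within about 0.005 rad of the mark. The side fit of the mark with the lever over it was unreliable, because the lever hid part of the mark. I used the mark angles from the first images instead.
- **Button:** at the stop it gave only 0.3 mm for 15 N more. The wrist force rose to about 42 N in all (37.5 N vertical), more than the button needed. Afterwards the green top was back where it started in the side image.
- **Surroundings:** the dispenser, cup, bottles and bowl looked undisturbed in the last images. I did not measure the scale again after the push. The arm was clear of everything at hand-in.

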